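# Sample a praline with the tongs

## Robot

A 6-joint arm with a two-finger parallel gripper is mounted at the origin on the work surface. World frame = base frame: x ahead of the robot, y to its left, z up, the work surface at z = 0. Lengths are in m, angles in degrees, forces in N, time in s.
With the tool pointing down it reaches from about 0.375 to 0.9 m from the base axis. Payload 3.1 kg.
Tool frame: the origin (TCP) lies at the very end of the fingers, on their centre line; the grasp point (between the pads) lies 19 mm behind it (r.grasp_offset is the distance from the TCP to the grasp point, in m); z points along the fingers, x is the direction in which the jaws open and shut, and the axes are right-handed (so a half turn about z gives the same grasp; the last joint's range is limited). The gripper opens to 87 mm and grips with 3 to 60 N. Pads are 19 mm wide; open, the fingers measure 117 mm over their backs; the gripper's body (75 mm by 190 mm) begins 51 mm behind the grasp point.
Start: joints at [53.314, 30.224, 82.088, -0, 67.689, -10.227], TCP at [0.278, 0.56, 0.223] pointing down, gripper open.
Joint ranges: [-176.69, 176.69], [-43.24, 126.21], [12.49, 139.97], [-82, 262], [0, 151.66], [-163.58, 163.58]. Speed limits (degrees/s): [159.86, 159.86, 180, 180, 180, 180].

## Interface

Orientations are given as a 3x3 rotation matrix whose columns are the frame's x, y, z axes.
In Python, from rig import r, vision gives the robot as it stands. The module is installed in compiled form; this text tells all that it offers.
- The arm moves only by the tool play_rows, never from a script. Its argument "commands" is a list of rows, each an object of numbers: "x", "y", "z": the shift along the tool's x, y, z in m; "twist": the turn about the tool's z in rad. In form: [{"x": .., "y": .., "z": .., "twist": ..}, ...]. A call has 1 to 12 rows; each row is the pose to reach, as a shift and turn from the pose measured when the call began, along the tool's axes at that moment; what a row does not reach only later rows make up. A row lasts 1/8 s, in which the tool goes at most 62.5 mm and 10.7 degrees, less where a joint would pass 70% of its speed; a pose out of reach is approached as far as the arm can. A call with a gripper value outside its range is refused whole. "fingers" is the finger opening in m, from 0 to 0.087, set as the call begins (left out, the last holds). The fingers move at their own pace and stop on an object; "squeeze" is the grip in N (left out, the last holds). Time passes only in rows, so rows that repeat a pose let the fingers close. It gives the time, the measured TCP pose, the force and the opening at its end, in the units of the state.
- r.get_obs(): the state, without advancing time (a new reading comes with each control period).
- vision.capture(name): name is "scene" or "top"; returns the picture (420x560x3 uint8, red, green, blue); there is no depth.
- vision.camera_info(name): a dict with "intrinsics" (3x3 intrinsics, pixels), "R" (3x3) and "t" (3): a world point X has camera coordinates R X + t. Camera axes: x right, y down, z forward; pixel columns grow to the right and rows downward; lengths in m; the calibration is good to about 2 mm. A picture is of the moment at which its call begins. camera_info takes no time and is no camera call.
- r.hand_in(): hands the job in, once; it reports no verdict.
The state is a dict: "time_s": time; "joint_positions": joint angles; "dq": joint speeds; "tau": joint torques, N m; "tcp_pos": TCP position; "tcp_rot": TCP orientation; "contact_force": force on the tool from outside, world axes, zero at the start; "moment": the same for the moment, N m; "grip_width": finger opening in m.
Only numpy, scipy, OpenCV 4.12 (cv2) and the standard library are available. Lean on these libraries where they do the work, as an engineer would, in place of code of your own. Each camera call takes 0.05 s, during which the arm holds its last target.

## Task

First pull the cabinet's top drawer out all the way to its stop. Then take the tongs from their holder, close them on the round domed praline in the drawer without touching it with the fingers, and finish holding it still in the tongs at least 10 cm above the drawer's floor. Leave the drawer out with the other two chocolates lying in it, and do not disturb the bowl, spatula or jar.

Things in the scene. Friction and masses are not known exactly. Their poses are not given: they have to be found in the camera images.
- cabinet: low white cabinet (sizes in mm): 220 deep (its x) x 340 wide (its y) x 160 high, two steel-fronted drawers, fixed. Origin: centre of its underside; the front faces its -x. The top drawer is an open tray; above the bench its floor is at 90, side walls reach 138, front panel 146. Floor 298 wide inside; fully out, 144 of it lies open before the cabinet. Lower drawer not used.
- cabinet_drawer0 (a joint): how far the top drawer is out, in m: 0 shut, 0.1496 at its stop (fully out). It slides along the cabinet's -x, with about 1 N of friction.
- cabinet_drawer0_handle (a point): middle of the top drawer's handle, moving with it: a level round bar 11 mm thick, 120 long (along the cabinet's y), axis 35 in front of the drawer front, 122 above the bench, 38 below the cabinet's top. Two 8 mm stems join it to the front 51 either side of the middle; the gap behind the bar is free between them.
- holder: dark metal box, open on top, fixed to the bench, in which the tongs stand: 36 (its x) x 82 (its y) x 55 mm high, walls and floor 3 mm. Origin: centre of its underside.
- tongs: steel tongs (mm), 120 g, 156 long, upright in the holder, tips down on its floor. Two flat arms 18 wide (x), 4 thick, spread along y from a pivot 148.5 above the tips (barrel 20 long, 7 above it); straight from 15 below the pivot. At rest open: 54 clear between the jaws (22 wide, 24 high; 69 over their backs). Origin: midway between the open tips, lower end; z up. Frame rides on the +y arm.
- tongs_grip (a point): where to grip (mm): midway between the arms, 30 below the pivot, 118.5 above the tips; press the arms together along y. Over the splayed arms: 52 here, 55 some 20 lower, where fingers touch first; 48 with the jaws 34 apart. Sprung: closes from 3 N of grip, 34 apart by 8 N; a fifth of the rest acts at the tips (20 to 30 N). Held 2 narrower than first touch, the jaws stay wide for carrying.
- tongs_jaw (a joint): how far the tongs are closed, rad: 0 open (54 mm between the jaws), 0.14 jaws parallel and 34 mm apart, 0.28 fully closed (about 13 mm apart).
- praline: the piece to take: round chocolate praline with a domed top, 34 mm in diameter, sides upright to 20, 30 high in all, 20 to 45 g, loose on the top drawer's floor in one of three places side by side: middle, or about 90 left or right. Hidden until the drawer is out; rides with it. Origin: centre of its underside.
- square: chocolate in the same drawer: square flat block 34 x 34 x 16 mm high. Stays there. Origin: centre of its underside.
- bar: chocolate in the same drawer: oblong bar 50 (x) x 20 (y) x 14 mm high. Stays there. Origin: centre of its underside.
- bowl: steel bowl, 130 mm in diameter, 55 mm high, on the bench to the left; not used. Origin: centre of its underside.
- spatula: spatula with a black handle, 280 mm long, lying on the bench to the left; not used. Origin: middle of its length, underside.
- jar: amber glass jar with a steel lid, 68 mm in diameter, 100 mm high, standing on the bench behind the holder; not used. Origin: centre of its underside.
There are look-alikes about, which are no part of the job. What is shaped like the tongs but orange is not meant.

How it is judged (in metres and radians):
On the way, in this order (a step that is already met when the one before it is completed fails the run):
1. the top drawer is pulled out to its stop while the tongs are still in the holder (value of joint cabinet_drawer0 above 0.142 m and distance of tongs from where it was at the start of the episode below 0.04 m), for 0.2 s.
2. the tongs are lifted clear of the holder in the gripper (height (world z) of tongs above 0.06 m and contact force between the fingers and tongs above 0.5 N), for 0.2 s.
3. the praline hangs in the tongs above the drawer's floor (height (world z) of praline above 0.12 m and contact force between praline and tongs above 0.2 N and contact force between praline and cabinet below 0.05 N), for 0.2 s.
At the end, for the whole second after the job is handed in: Praline underside 185 mm or more above the bench, held by the tongs alone, under 0.03 m/s; tongs gripped by the fingers (over 1 N), free of cabinet and holder; top drawer over 120 mm out; square and bar flat on its floor (10 mm, 0.3 rad) (height (world z) of praline above 0.185 m and contact force between praline and tongs above 0.2 N and contact force between the fingers and tongs above 1 N and contact force between praline and the fingers below 0.1 N and contact force between praline and cabinet below 0.05 N and contact force between tongs and cabinet below 0.1 N and contact force between tongs and holder below 0.1 N and linear speed of praline below 0.03 m/s and value of joint cabinet_drawer0 above 0.12 m and height (world z) of square between 0.08 and 0.1 m and angle between each of square, bar's own z axis and vertical below 0.3 rad and height (world z) of bar between 0.08 and 0.1 m); the arm keeps its last pose, push and grip.
It fails at once if the fingers touch the praline (contact force between the fingers and praline above 0.5 N).
It fails at once if the bowl is moved by more than 30 mm (distance of bowl from where it was at the start of the episode above 0.03 m).
It fails at once if the spatula is moved by more than 30 mm (distance of spatula from where it was at the start of the episode above 0.03 m).
It fails at once if the jar is moved by more than 30 mm (distance of jar from where it was at the start of the episode above 0.03 m).
It also fails if it takes over 64 s, if anything falls off the work surface, if the arm or the gripper's body presses on something with over 40 N, if the wrist force passes 120 N, or if a joint passes its speed limit or range.

## Working session

There is one attempt and no reset: what is moved stays moved. The work goes in short steps, Python scripts to look and compute and a tool call to move; the robot and the scene stay as the last step left them, time stands still between calls to the robot, and variables do not carry over. Pictures are saved under pics/ and viewed, and the job is handed in when it is done.

Besides the shell and the picture viewer there is one more tool, called after "Call:" by a JSON object that holds its "op" and its "data". play_rows: Moves the arm, as the interface text tells. Its arguments: {"type":"object","properties":{"commands":{"type":"array","items":{"type":"object","properties":{"x":{"type":"number"},"y":{"type":"number"},"z":{"type":"number"},"twist":{"type":"number"}}}},"fingers":{"type":"number"},"squeeze":{"type":"number"}},"required":["commands"]}

```bash
mkdir -p pics; python3 - <<'E'
from rig import r, vision
import cv2, numpy as np
o=r.get_obs(); print(o)
for n in ("scene","top"):
    im=vision.capture(n); cv2.imwrite(f"pics/{n}0.png",im[:,:,::-1]); 
    c=vision.camera_info(n); print(n,c, "pos",-np.array(c["R"]).T@np.array(c["t"]))
E
```

```text
{'time_s': 0.0, 'joint_positions': array([ 5.33153094e+01,  3.02792355e+01,  8.21546174e+01, -9.96094262e-04,
        6.76862933e+01, -1.02271115e+01]), 'dq': array([ 0.05018982,  0.00971439,  0.08244753,  0.08045622, -0.02205969,
        0.07399411]), 'tau': array([-1.01966998e-03, -4.40041280e+01, -1.76589096e+01,  6.32192334e-02,
        5.83365059e-02, -1.39189292e-04]), 'tcp_pos': array([0.2780095 , 0.55897997, 0.22157853]), 'tcp_rot': array([[ 4.45527889e-01,  8.95267202e-01, -1.23984018e-03],
       [ 8.95265676e-01, -4.45529471e-01, -1.69122279e-03],
       [-2.06648163e-03, -3.56499435e-04, -9.99997801e-01]]), 'contact_force': array([0.12668063, 0.36796199, 0.40550326]), 'moment': array([ 0.01444599, -0.01143905, -0.01286137]), 'grip_width': 0.08649668619329677}
scene {'intrinsics': array([[428.34893457,   0.        , 274.20349568],
       [  0.        , 428.34893457, 208.9101454 ],
       [  0.        ,   0.        ,   1.        ]]), 'R': array([[-0.06453797,  0.99787037,  0.00946402],
       [ 0.85208173,  0.06004034, -0.51995373],
       [-0.51941465, -0.02549264, -0.85414199]]), 't': array([-0.01683719, -0.40442318,  1.47503059])} pos [1.10966746 0.07868546 1.04976357]
top {'intrinsics': array([[463.31491631,   0.        , 280.73086764],
       [  0.        , 463.31491631, 213.56168459],
       [  0.        ,   0.        ,   1.        ]]), 'R': array([[-0.03413705, -0.99939915,  0.00600087],
       [-0.97818284,  0.03218   , -0.20523836],
       [ 0.20492193, -0.01287618, -0.97869362]]), 't': array([0.06284769, 0.53058594, 1.34074882])} pos [0.24640666 0.0629994  1.42070176]
```

View pics/scene0.png

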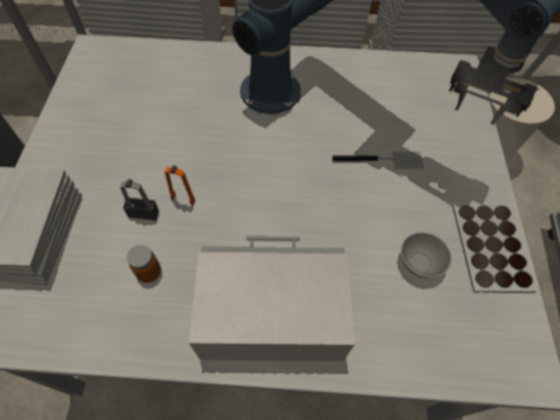

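View pics/top0.png

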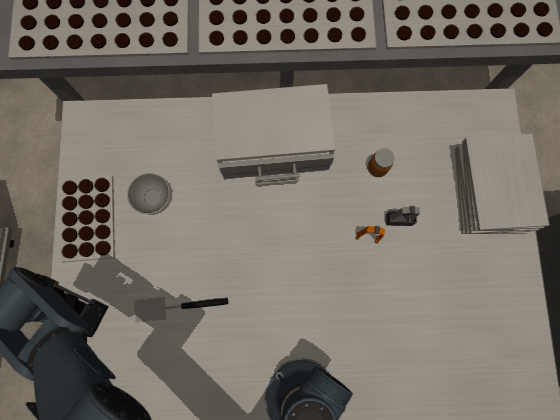

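The scene view shows the cabinet at (272,300) with its handle at (273,240). Two things could be taken for the tongs:
- The steel tongs stand in the dark holder at scene (138,203), top (402,216).
- The orange look-alike is at scene (180,185), top (371,233). I rule it out by colour.

The jar is at scene (145,263), behind the holder. Next I'll take close crops.

```bash
cat > h.py <<'E'
from rig import r, vision
import cv2, numpy as np
C={n:vision.camera_info(n) for n in("scene","top")}
def ray(n,p):
    c=C[n];R=np.array(c["R"]);t=np.array(c["t"])
    d=R.T@np.linalg.inv(c["intrinsics"])@np.array([p[0],p[1],1.]);return -R.T@t,d/np.linalg.norm(d)
def onz(n,p,z):
    o,d=ray(n,p);return o+d*(z-o[2])/d[2]
def tri(ps,pt):
    (a,u),(b,v)=ray("scene",ps),ray("top",pt)
    s=np.linalg.lstsq(np.c_[u,-v],b-a,rcond=None)[0]
    A=a+u*s[0];B=b+v*s[1];return (A+B)/2,np.linalg.norm(A-B)*1000
def pix(n,X):
    c=C[n];q=np.array(c["intrinsics"])@(np.array(c["R"])@np.array(X)+c["t"]);return q[:2]/q[2]
def crop(src,dst,x,y,w,h,k):
    im=cv2.imread(src)[y:y+h,x:x+w];cv2.imwrite(dst,cv2.resize(im,None,fx=k,fy=k,interpolation=cv2.INTER_CUBIC))
E
python3 - <<'E'
from h import *
a=[]
crop("pics/scene0.png","pics/c1.png",105,150,100,140,4)
crop("pics/top0.png","pics/c2.png",340,140,100,110,5)
crop("pics/scene0.png","pics/c3.png",180,225,190,140,4)
crop("pics/top0.png","pics/c4.png",200,75,150,120,5)
E
```

```text
(no output)
```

View pics/c1.png

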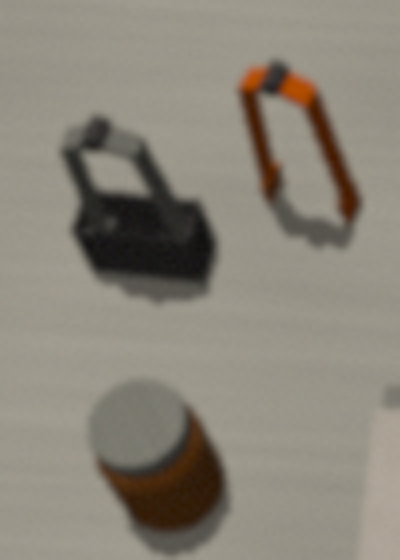

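View pics/c2.png

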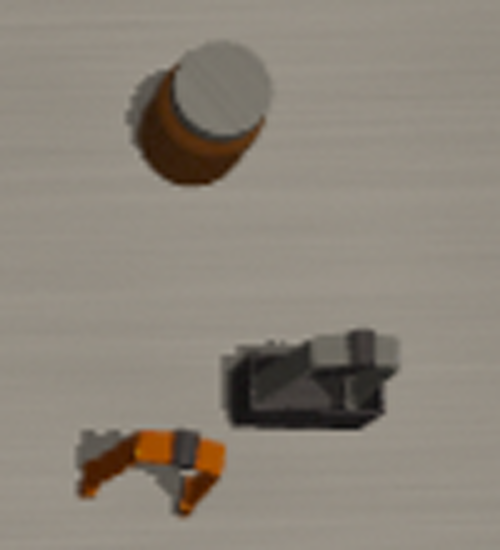

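View pics/c3.png

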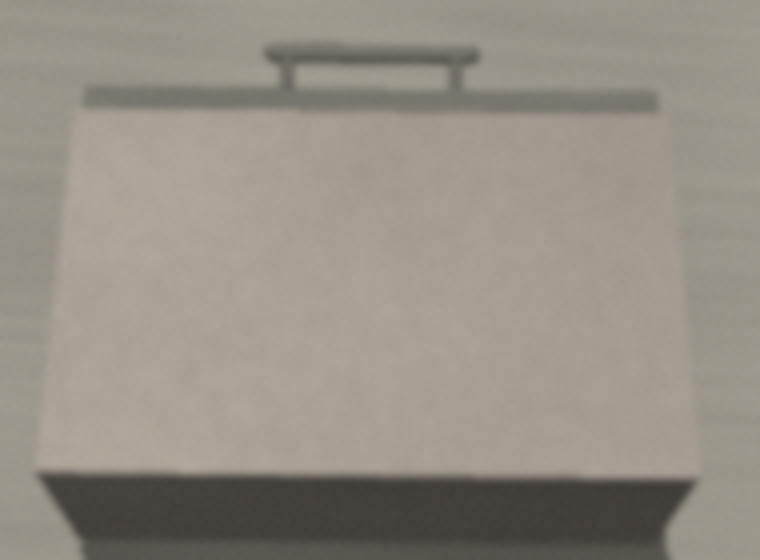

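View pics/c4.png

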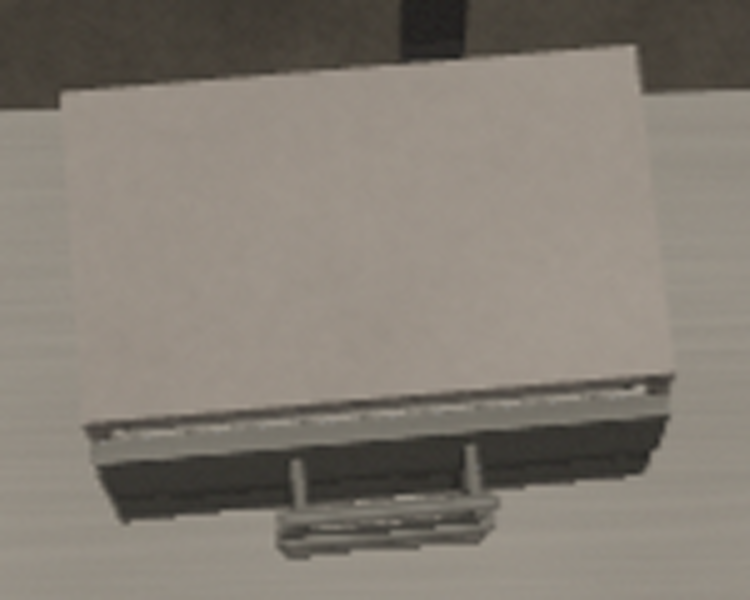

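```bash
python3 - <<'E'
from h import *
np.set_printoptions(precision=4,suppress=True)
S=lambda x,y,ox,oy,k:((x+.5)/k-.5+ox,(y+.5)/k-.5+oy)
c1=lambda x,y:S(x,y,105,150,4);c2=lambda x,y:S(x,y,340,140,5);c3=lambda x,y:S(x,y,180,225,4);c4=lambda x,y:S(x,y,200,75,5)
P={"F+":(c3(668,112),c4(85,427)),"F-":(c3(78,108),c4(675,375)),"B+":(c3(697,479),c4(62,92)),"B-":(c3(38,472),c4(635,45)),
"h+":(c3(479,56),c4(278,515)),"h-":(c3(265,53),c4(497,503)),
"pivot":(c1(97,131),c2(361,347)),"topL":(c1(66,140),c2(398,352)),"topR":(c1(143,146),c2(312,352)),
"jarlid":(c1(140,428),c2(222,90)),
"hold1":(c1(210,240),c2(230,425)),"hold2":(c1(75,232),c2(382,425)),}
for k,(a,b) in P.items():
    X,e=tri(a,b);print(k,X,"err mm %.1f"%e)
F=[tri(*P[k])[0] for k in("F+","F-","B+","B-")]
print("front vec",np.degrees(np.arctan2(*(F[0]-F[1])[[1,0]])),np.linalg.norm(F[0]-F[1]),"back",np.degrees(np.arctan2(*(F[2]-F[3])[[1,0]])),np.linalg.norm(F[2]-F[3]))
print("depth",np.linalg.norm(F[2]-F[0]),np.linalg.norm(F[3]-F[1]))
E
```

```text
F+ [0.673  0.2248 0.1577] err mm 1.9
F- [ 0.6934 -0.1136  0.1568] err mm 2.1
B+ [0.8799 0.236  0.1577] err mm 0.4
B- [ 0.899  -0.1018  0.1581] err mm 2.0
h+ [0.627  0.117  0.1244] err mm 1.1
h- [ 0.6315 -0.012   0.1197] err mm 1.3
pivot [ 0.5124 -0.3209  0.1543] err mm 0.9
topL [ 0.5117 -0.3454  0.1407] err mm 1.6
topR [ 0.513  -0.2958  0.1412] err mm 2.9
jarlid [ 0.6864 -0.2703  0.0915] err mm 1.8
hold1 [ 0.4981 -0.2835  0.0014] err mm 4.3
hold2 [ 0.496  -0.3811 -0.0025] err mm 7.0
front vec 93.45846539164718 0.3390840026310119 back 93.24933556886796 0.3383225426891161
depth 0.20720027877132677 0.20596557640626356
```

```bash
python3 - <<'E'
from h import *
np.set_printoptions(precision=4,suppress=True)
S=lambda x,y,ox,oy,k:((x+.5)/k-.5+ox,(y+.5)/k-.5+oy)
c3=lambda x,y:S(x,y,180,225,4);c4=lambda x,y:S(x,y,200,75,5)
for nm,p in (("panel-",(84,88)),("panel+",(657,92))): print(nm,onz("scene",c3(*p),.146))
for nm,p in (("panel+ top",(98,465)),("panel- top",(668,415))): print(nm,onz("top",c4(*p),.146))
g=cv2.cvtColor(cv2.imread("pics/scene0.png"),cv2.COLOR_BGR2GRAY).astype(int)
for x in (258,273,288): print("scene col",x,list(zip(range(232,256),g[232:256,x])))
g=cv2.cvtColor(cv2.imread("pics/top0.png"),cv2.COLOR_BGR2GRAY).astype(int)
for x in (270,278,286): print("top col",x,list(zip(range(160,190),g[160:190,x])))
for y in (238,239): print("scene row",y,[(x,v) for x,v in zip(range(240,308),cv2.cvtColor(cv2.imread("pics/scene0.png"),cv2.COLOR_BGR2GRAY)[y,240:308])])
E
```

```text
panel- [ 0.6753 -0.1134  0.146 ]
panel+ [0.6547 0.2216 0.146 ]
panel+ top [0.6537 0.218  0.146 ]
panel- top [ 0.6733 -0.1108  0.146 ]
scene col 258 [(232, np.int64(155)), (233, np.int64(152)), (234, np.int64(147)), (235, np.int64(133)), (236, np.int64(124)), (237, np.int64(114)), (238, np.int64(105)), (239, np.int64(97)), (240, np.int64(110)), (241, np.int64(134)), (242, np.int64(150)), (243, np.int64(154)), (244, np.int64(157)), (245, np.int64(152)), (246, np.int64(143)), (247, np.int64(128)), (248, np.int64(118)), (249, np.int64(116)), (250, np.int64(116)), (251, np.int64(122)), (252, np.int64(131)), (253, np.int64(145)), (254, np.int64(155)), (255, np.int64(160))]
scene col 273 [(232, np.int64(152)), (233, np.int64(154)), (234, np.int64(152)), (235, np.int64(148)), (236, np.int64(131)), (237, np.int64(120)), (238, np.int64(108)), (239, np.int64(96)), (240, np.int64(101)), (241, np.int64(128)), (242, np.int64(145)), (243, np.int64(153)), (244, np.int64(155)), (245, np.int64(153)), (246, np.int64(143)), (247, np.int64(128)), (248, np.int64(121)), (249, np.int64(115)), (250, np.int64
[... 4904 characters left out ...]
np.uint8(95)), (276, np.uint8(96)), (277, np.uint8(97)), (278, np.uint8(96)), (279, np.uint8(97)), (280, np.uint8(96)), (281, np.uint8(97)), (282, np.uint8(97)), (283, np.uint8(98)), (284, np.uint8(100)), (285, np.uint8(98)), (286, np.uint8(98)), (287, np.uint8(96)), (288, np.uint8(96)), (289, np.uint8(96)), (290, np.uint8(94)), (291, np.uint8(95)), (292, np.uint8(100)), (293, np.uint8(104)), (294, np.uint8(108)), (295, np.uint8(102)), (296, np.uint8(99)), (297, np.uint8(95)), (298, np.uint8(98)), (299, np.uint8(115)), (300, np.uint8(134)), (301, np.uint8(146)), (302, np.uint8(146)), (303, np.uint8(147)), (304, np.uint8(146)), (305, np.uint8(147)), (306, np.uint8(147)), (307, np.uint8(147))]
```

```bash
cat >> h.py <<'E'
np.set_printoptions(precision=4,suppress=True)
def to(X,yaw=None):
    o=r.get_obs();R=np.array(o["tcp_rot"]);p=np.array(o["tcp_pos"])
    d=R.T@(np.array(X)-p);cur=np.degrees(np.arctan2(R[1,0],R[0,0]))
    print("t %.2f"%o["time_s"],"p",p,"yaw %.2f"%cur,"F",o["contact_force"],"w %.4f"%o["grip_width"],"tilt %.2f"%np.degrees(np.arccos(-R[2,2])))
    print("shift",d,"twist rad", None if yaw is None else round(-np.radians((yaw-cur+180)%360-180),4))
E
python3 -c "
from h import *
to([.629,.053,.20],3.4)"
```

```text
t 0.10 p [0.278  0.559  0.2217] yaw 63.54 F [-0.1909 -0.6687  0.1748] w 0.0873 tilt 0.11
shift [-0.2966  0.5397  0.0221] twist rad 1.0497
```

Call:
{"op": "play_rows", "data": {"commands": [{"x": -0.03,"y": 0.05,"z": 0,"twist": 0.1},{"x": -0.06,"y": 0.1,"z": 0,"twist": 0.2},{"x": -0.09,"y": 0.15,"z": 0,"twist": 0.33},{"x": -0.12,"y": 0.2,"z": 0,"twist": 0.46},{"x": -0.15,"y": 0.25,"z": 0,"twist": 0.59},{"x": -0.18,"y": 0.3,"z": 0,"twist": 0.72},{"x": -0.21,"y": 0.35,"z": 0,"twist": 0.85},{"x": -0.24,"y": 0.4,"z": 0,"twist": 0.95},{"x": -0.26,"y": 0.45,"z": 0,"twist": 1.05},{"x": -0.28,"y": 0.5,"z": 0,"twist": 1.05},{"x": -0.29,"y": 0.53,"z": 0.0,"twist": 1.05},{"x": -0.297,"y": 0.54,"z": 0.0,"twist": 1.05}], "fingers": 0.027, "squeeze": 25}}

```text
time_s: 1.6
tcp_pos: [0.63, 0.0509, 0.2213]
tcp_rot: [[0.998, 0.057, -0.002], [0.057, -0.998, -0.002], [-0.002, 0.001, -1.0]]
contact_force: [0.8, 0.8, -0.2]
grip_width: 0.0271
```

```bash
python3 -c "
from h import *
to([.629,.053,.107],3.4)
im=vision.capture('top');cv2.imwrite('pics/t1.png',im[:,:,::-1]);crop('pics/t1.png','pics/t1c.png',200,75,150,120,5)"
```

```text
t 1.60 p [0.63   0.0509 0.2213] yaw 3.27 F [ 0.7579  0.8431 -0.2353] w 0.0271 tilt 0.13
shift [-0.0006 -0.0023  0.1143] twist rad -0.0023
```

View pics/t1c.png

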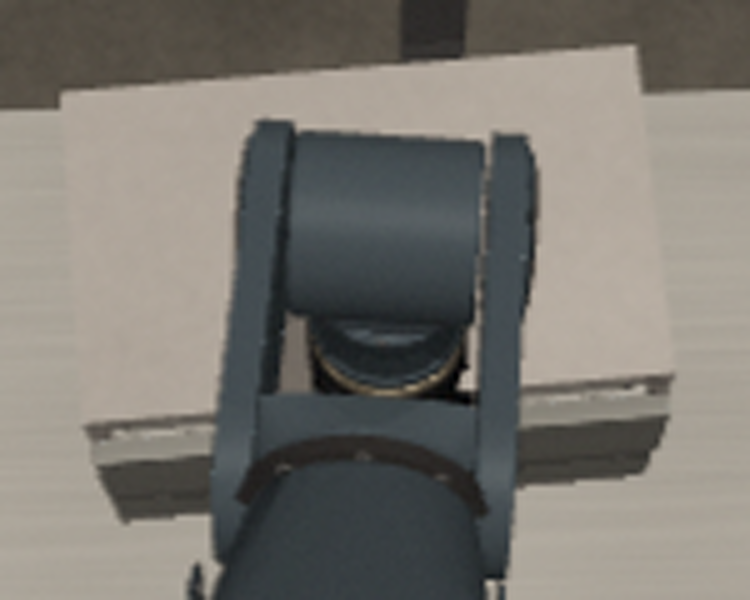

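The arm hides the handle in this view, so I'll descend in steps and watch the force.

Call:
{"op": "play_rows", "data": {"commands": [{"x": 0,"y": -0.001,"z": 0.03},{"x": 0,"y": -0.002,"z": 0.06},{"x": 0,"y": -0.002,"z": 0.08},{"x": 0,"y": -0.002,"z": 0.085},{"x": 0,"y": -0.002,"z": 0.09},{"x": 0,"y": -0.002,"z": 0.09}]}}

```text
invalid input at $.commands[0]: expected keys x, y, z, twist
```

Call:
{"op": "play_rows", "data": {"commands": [{"x": 0,"y": -0.001,"z": 0.03,"twist": 0},{"x": 0,"y": -0.002,"z": 0.06,"twist": 0},{"x": 0,"y": -0.002,"z": 0.08,"twist": 0},{"x": 0,"y": -0.002,"z": 0.085,"twist": 0},{"x": 0,"y": -0.002,"z": 0.09,"twist": 0},{"x": 0,"y": -0.002,"z": 0.09,"twist": 0}]}}

```text
time_s: 2.4
tcp_pos: [0.6297, 0.0525, 0.1319]
tcp_rot: [[0.998, 0.058, -0.001], [0.058, -0.998, -0.002], [-0.001, 0.002, -1.0]]
contact_force: [-0.1, -0.4, -0.0]
grip_width: 0.027
```

```bash
python3 -c "
from h import *
to([.629,.053,.107],3.4)"
```

```text
t 2.40 p [0.6297 0.0525 0.1319] yaw 3.30 F [-0.1275 -0.3676 -0.0474] w 0.0270 tilt 0.15
shift [-0.0006 -0.0006  0.0249] twist rad -0.0017
```

Call:
{"op": "play_rows", "data": {"commands": [{"x": 0,"y": 0,"z": 0.006,"twist": 0},{"x": 0,"y": 0,"z": 0.012,"twist": 0},{"x": 0,"y": 0,"z": 0.018,"twist": 0},{"x": 0,"y": 0,"z": 0.024,"twist": 0},{"x": 0,"y": 0,"z": 0.025,"twist": 0}]}}

```text
time_s: 3.02
tcp_pos: [0.6292, 0.0524, 0.1061]
tcp_rot: [[0.998, 0.057, -0.002], [0.057, -0.998, -0.002], [-0.003, 0.002, -1.0]]
contact_force: [0.6, -0.4, 0.8]
grip_width: 0.027
```

Call:
{"op": "play_rows", "data": {"commands": [{"x": 0,"y": 0,"z": 0,"twist": 0},{"x": 0,"y": 0,"z": 0,"twist": 0},{"x": 0,"y": 0,"z": 0,"twist": 0},{"x": 0,"y": 0,"z": 0,"twist": 0}], "fingers": 0.0, "squeeze": 25}}

```text
time_s: 3.52
tcp_pos: [0.6293, 0.0524, 0.1063]
tcp_rot: [[0.998, 0.057, -0.002], [0.057, -0.998, -0.002], [-0.002, 0.002, -1.0]]
contact_force: [0.5, -0.1, -0.1]
grip_width: 0.0101
```

The fingers grip the bar at 10 mm opening. Now I'll pull the drawer out.

Call:
{"op": "play_rows", "data": {"commands": [{"x": -0.008,"y": 0,"z": 0,"twist": 0},{"x": -0.022,"y": 0,"z": 0,"twist": 0},{"x": -0.037,"y": 0,"z": 0,"twist": 0},{"x": -0.052,"y": 0,"z": 0,"twist": 0},{"x": -0.067,"y": 0,"z": 0,"twist": 0},{"x": -0.082,"y": 0,"z": 0,"twist": 0},{"x": -0.097,"y": 0,"z": 0,"twist": 0},{"x": -0.112,"y": 0,"z": 0,"twist": 0},{"x": -0.127,"y": 0,"z": 0,"twist": 0},{"x": -0.138,"y": 0,"z": 0,"twist": 0},{"x": -0.145,"y": 0,"z": 0,"twist": 0},{"x": -0.149,"y": 0,"z": 0,"twist": 0}]}}

```text
time_s: 5.03
tcp_pos: [0.4859, 0.0439, 0.1065]
tcp_rot: [[0.998, 0.055, 0.01], [0.055, -0.998, -0.002], [0.01, 0.002, -1.0]]
contact_force: [14.0, 3.3, -23.3]
grip_width: 0.0102
```

Call:
{"op": "play_rows", "data": {"commands": [{"x": -0.003,"y": 0,"z": 0,"twist": 0},{"x": -0.003,"y": 0,"z": 0,"twist": 0},{"x": -0.003,"y": 0,"z": 0,"twist": 0}]}}

```text
time_s: 5.4
tcp_pos: [0.486, 0.044, 0.1064]
tcp_rot: [[0.998, 0.054, 0.017], [0.054, -0.999, -0.001], [0.017, 0.002, -1.0]]
contact_force: [5.2, 1.5, -12.8]
grip_width: 0.0099
```

```bash
python3 -c "
from h import *
to([.48,.044,.107],3.4);print(r.get_obs()['joint_positions'])
for n in ('scene','top'):
  im=vision.capture(n);cv2.imwrite('pics/%s2.png'%n,im[:,:,::-1])
crop('pics/scene2.png','pics/s2c.png',170,160,200,150,4)"
```

```text
t 5.40 p [0.486  0.044  0.1064] yaw 3.12 F [  5.1836   1.4622 -12.7567] w 0.0099 tilt 0.95
shift [-0.006  -0.0003 -0.0007] twist rad -0.0049
[ -8.0194  30.385  108.3425   0.1051  40.3203 -11.2153]
```

View pics/s2c.png

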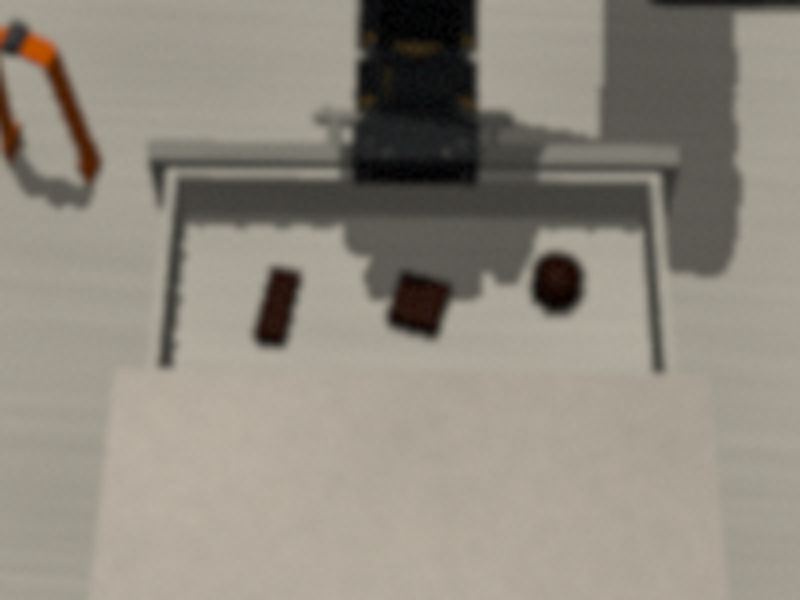

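View pics/top2.png

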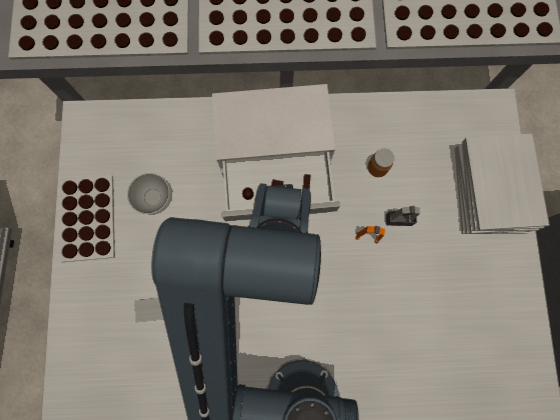

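```bash
python3 - <<'E'
from h import *
S=lambda x,y,ox=170,oy=160,k=4:((x+.5)/k-.5+ox,(y+.5)/k-.5+oy)
a=onz("scene",S(150,145),.146);b=onz("scene",S(679,149),.146)
print(a,b,"mid",(a+b)/2)
n=np.array([np.cos(np.radians(3.4)),np.sin(np.radians(3.4))])
for q,w in ((a,[.6753,-.1134]),(b,[.6547,.2216])): print("travel",(np.array(w)-q[:2])@n)
crop("pics/top2.png","pics/t2c.png",205,80,150,150,5)
for p in((557,270),(557,283)):print(onz("scene",S(*p),.12),onz("scene",S(*p),.10))
E
```

```text
[ 0.5337 -0.1189  0.146 ] [0.5131 0.2131 0.146 ] mid [0.5234 0.0471 0.146 ]
travel 0.14171192948065148
travel 0.14180731313996414
[0.591  0.1401 0.12  ] [0.5798 0.1414 0.1   ]
[0.6001 0.1403 0.12  ] [0.5892 0.1416 0.1   ]
```

View pics/t2c.png

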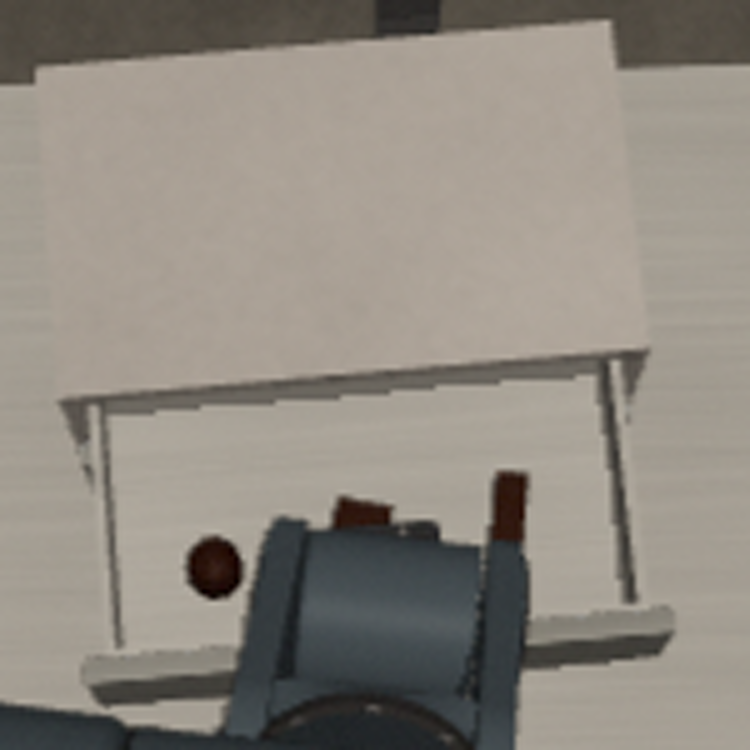

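The drawer now blocks at 0.1434 m of extra travel with rising force. At the start it stood about 6 mm ajar: panel front to cabinet back measured 225 mm against 220 nominal. So this fits the 0.1496 m stop. The chocolates are visible. In the scene crop the round praline is at (557,281), the square at (420,303) and the bar at (277,307). I'll release and rise.

Call:
{"op": "play_rows", "data": {"commands": [{"x": -0.001,"y": 0,"z": 0,"twist": 0},{"x": -0.001,"y": 0,"z": 0,"twist": 0},{"x": -0.001,"y": 0,"z": 0,"twist": 0},{"x": -0.001,"y": 0,"z": 0,"twist": 0}], "fingers": 0.028}}

```text
time_s: 6.0
tcp_pos: [0.4848, 0.044, 0.1066]
tcp_rot: [[0.998, 0.054, 0.017], [0.054, -0.999, -0.001], [0.017, 0.002, -1.0]]
contact_force: [0.2, 0.0, 0.2]
grip_width: 0.0275
```

Call:
{"op": "play_rows", "data": {"commands": [{"x": 0,"y": 0,"z": -0.01,"twist": 0},{"x": 0,"y": 0,"z": -0.03,"twist": 0},{"x": 0,"y": 0,"z": -0.06,"twist": 0},{"x": 0,"y": 0,"z": -0.1,"twist": 0},{"x": 0,"y": 0,"z": -0.15,"twist": 0},{"x": 0,"y": 0,"z": -0.17,"twist": 0},{"x": 0,"y": 0,"z": -0.17,"twist": 0}]}}

```text
time_s: 6.88
tcp_pos: [0.4829, 0.0441, 0.2788]
tcp_rot: [[0.998, 0.054, 0.022], [0.055, -0.999, -0.002], [0.022, 0.003, -1.0]]
contact_force: [-0.4, 0.4, -0.1]
grip_width: 0.028
```

```bash
python3 - <<'E'
from h import *
to([.5124,-.321,.28],-90)
E
```

```text
t 6.88 p [0.4829 0.0441 0.2788] yaw 3.13 F [-0.4491  0.4388 -0.1462] w 0.0280 tilt 1.25
shift [0.0096 0.3662 0.0002] twist rad 1.6254
```

```bash
python3 - <<'E'
from h import *
S=lambda x,y,ox,oy,k:((x+.5)/k-.5+ox,(y+.5)/k-.5+oy)
c1=lambda x,y:S(x,y,105,150,4);c2=lambda x,y:S(x,y,340,140,5)
for k,a,b in (("orange piv",c1(277,77),c2(186,446)),("o tip R",c1(348,210),c2(88,490)),("o tip L",c1(272,185),c2(183,510)),("oR corner",c1(316,92),c2(140,440)),("oL corner",c1(243,85),c2(222,445))): print(k,*tri(a,b))
for n in ('scene','top'):
  im=vision.capture(n);cv2.imwrite('pics/%s3.png'%n,im[:,:,::-1])
crop('pics/scene3.png','pics/s3c.png',110,170,60,60,10)
crop('pics/top3.png','pics/t3c.png',375,195,60,45,10)
E
```

```text
orange piv [ 0.4599 -0.2178  0.151 ] 3.5081250864195845
o tip R [ 0.4611 -0.1927 -0.0067] 2.5519406207816364
o tip L [ 0.4461 -0.2503 -0.0027] 2.891381326050049
oR corner [ 0.4652 -0.1931  0.1443] 4.765429492996565
oL corner [ 0.4614 -0.2409  0.142 ] 1.9426976019877757
```

View pics/s3c.png

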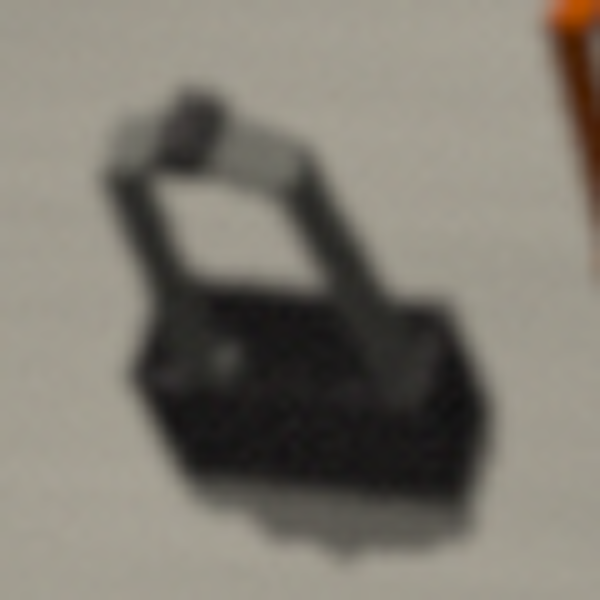

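View pics/t3c.png

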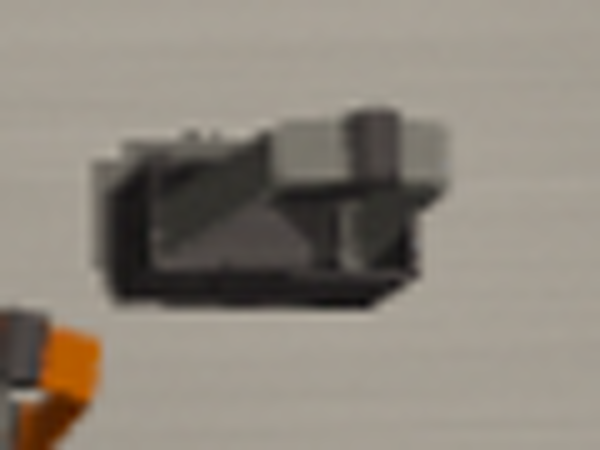

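```bash
python3 - <<'E'
from h import *
S=lambda p,ox,oy,k=10:((p[0]+.5)/k-.5+ox,(p[1]+.5)/k-.5+oy)
s=lambda *p:S(p,110,170);t=lambda *p:S(p,375,195)
print("barrel c",*tri(s(196,128),t(373,147)))
for z in (.155,): 
  a,b=onz("top",t(378,110),z),onz("top",t(371,184),z);print("barrel top",a,b,np.linalg.norm(a-b),np.degrees(np.arctan2(*(a-b)[[1,0]])))
  a,b=onz("scene",s(187,165),z),onz("scene",s(203,90),z);print("barrel scene",a,b,np.linalg.norm(a-b),np.degrees(np.arctan2(*(a-b)[[1,0]])))
for z in(.14,):
  a,b=onz("top",t(275,192),z),onz("top",t(440,190),z);print("plate top lower",a,b,np.degrees(np.arctan2(*(a-b)[[1,0]])))
  a,b=onz("scene",s(292,193),z),onz("scene",s(110,175),z);print("plate scene near",a,b,np.degrees(np.arctan2(*(a-b)[[1,0]])))
  a,b=onz("scene",s(312,152),z),onz("scene",s(122,122),z);print("plate scene far",a,b,np.degrees(np.arctan2(*(a-b)[[1,0]])))
# holder bottom/top edges
z=0
a,b=onz("scene",s(462,492),z),onz("scene",s(195,470),z);print("holder back bottom",a,b,np.degrees(np.arctan2(*(a-b)[[1,0]])),np.linalg.norm(a-b))
a,b=onz("top",t(115,300),z),onz("top",t(375,306),z);print("holder front bottom",a,b,np.degrees(np.arctan2(*(a-b)[[1,0]])),np.linalg.norm(a-b))
E
```

```text
barrel c [ 0.5118 -0.3209  0.1536] 1.5106025709402073
barrel top [ 0.5222 -0.3236  0.155 ] [ 0.5011 -0.3197  0.155 ] 0.021468819660616808 -10.53111637110977
barrel scene [ 0.5241 -0.319   0.155 ] [ 0.5011 -0.3205  0.155 ] 0.023104482628366448 3.7501078042132785
plate top lower [ 0.5027 -0.2968  0.14  ] [ 0.5018 -0.3436  0.14  ] 88.82350139907523
plate scene near [ 0.5209 -0.297   0.14  ] [ 0.5188 -0.3445  0.14  ] 87.37102202996246
plate scene far [ 0.5081 -0.2947  0.14  ] [ 0.5023 -0.3455  0.14  ] 83.50756486119118
holder back bottom [ 0.5272 -0.2839  0.    ] [ 0.5254 -0.3605  0.    ] 88.63382656093161 0.07660991009932222
holder front bottom [ 0.498  -0.2831  0.    ] [ 0.4935 -0.3642  0.    ] 86.76365283360936 0.08122243586917559
```

Call:
{"op": "play_rows", "data": {"commands": [{"x": 0,"y": 0.03,"z": 0,"twist": 0.15},{"x": 0,"y": 0.06,"z": 0,"twist": 0.3},{"x": 0,"y": 0.09,"z": 0,"twist": 0.45},{"x": 0,"y": 0.12,"z": 0,"twist": 0.6},{"x": 0,"y": 0.16,"z": 0,"twist": 0.75},{"x": 0,"y": 0.2,"z": 0,"twist": 0.9},{"x": 0,"y": 0.24,"z": 0,"twist": 1.05},{"x": 0.003,"y": 0.28,"z": 0,"twist": 1.2},{"x": 0.006,"y": 0.31,"z": 0,"twist": 1.35},{"x": 0.009,"y": 0.34,"z": 0,"twist": 1.5},{"x": 0.009,"y": 0.36,"z": 0,"twist": 1.62},{"x": 0.009,"y": 0.366,"z": 0,"twist": 1.67}], "fingers": 0.087}}

```text
time_s: 8.48
tcp_pos: [0.5092, -0.3216, 0.2745]
tcp_rot: [[-0.048, -0.999, 0.013], [-0.999, 0.049, 0.002], [-0.002, -0.012, -1.0]]
contact_force: [0.2, -0.9, 0.1]
grip_width: 0.0871
```

```bash
python3 - <<'E'
from h import *
to([.512,-.321,.1025],-92.7)
for n in ('scene','top'):
  im=vision.capture(n);cv2.imwrite('pics/%s4.png'%n,im[:,:,::-1])
E
```

```text
t 8.47 p [ 0.5092 -0.3216  0.2745] yaw -92.78 F [ 0.2292 -0.8798  0.121 ] w 0.0871 tilt 0.72
shift [-0.0004 -0.0006  0.172 ] twist rad -0.0014
```

View pics/scene4.png

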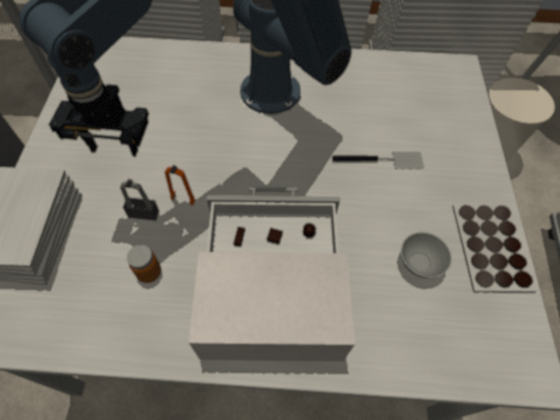

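The gripper is clear above the tongs, and the drawer shows the bar at (239,236), the square at (275,236) and the praline at (310,230). Descending over the tongs.

Call:
{"op": "play_rows", "data": {"commands": [{"x": 0,"y": 0,"z": 0.03,"twist": 0},{"x": 0,"y": -0.001,"z": 0.06,"twist": 0},{"x": 0,"y": -0.001,"z": 0.08,"twist": 0},{"x": 0,"y": -0.001,"z": 0.1,"twist": 0},{"x": 0,"y": -0.001,"z": 0.12,"twist": 0},{"x": 0,"y": -0.001,"z": 0.14,"twist": 0},{"x": 0,"y": -0.001,"z": 0.155,"twist": 0},{"x": 0,"y": -0.001,"z": 0.165,"twist": 0},{"x": 0,"y": -0.001,"z": 0.17,"twist": 0},{"x": 0,"y": -0.001,"z": 0.17,"twist": 0}]}}

```text
time_s: 9.82
tcp_pos: [0.5125, -0.3208, 0.1047]
tcp_rot: [[-0.046, -0.999, 0.013], [-0.999, 0.046, 0.002], [-0.002, -0.013, -1.0]]
contact_force: [0.0, -0.1, -0.9]
grip_width: 0.0872
```

```bash
python3 - <<'E'
from h import *
to([.512,-.321,.1025],-92.7)
for n in ('scene','top'):
  im=vision.capture(n);cv2.imwrite('pics/%s5.png'%n,im[:,:,::-1])
crop('pics/scene5.png','pics/s5c.png',70,120,140,130,5)
E
```

```text
t 9.82 p [ 0.5125 -0.3208  0.1047] yaw -92.63 F [ 0.0118 -0.0632 -0.9383] w 0.0872 tilt 0.73
shift [0.0003 0.0005 0.0022] twist rad 0.0013
```

View pics/s5c.png

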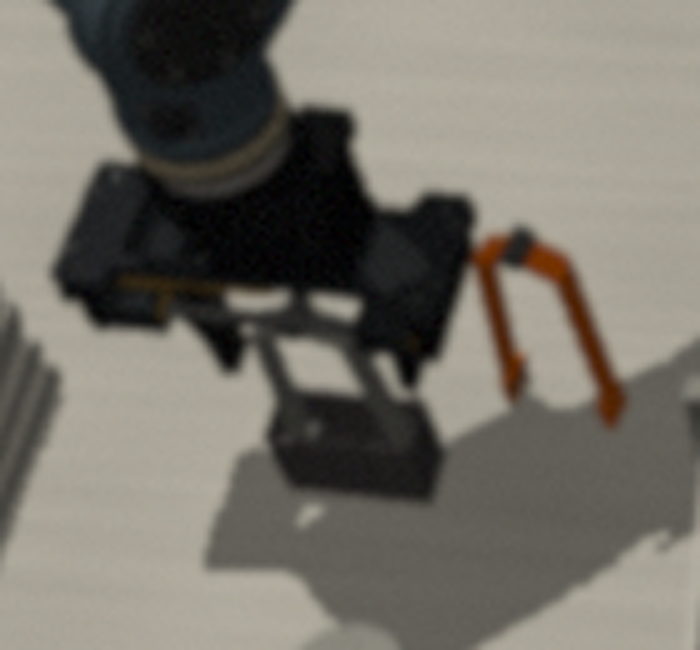

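Call:
{"op": "play_rows", "data": {"commands": [{"x": 0,"y": 0,"z": 0.002,"twist": 0},{"x": 0,"y": 0,"z": 0.002,"twist": 0},{"x": 0,"y": 0,"z": 0.002,"twist": 0},{"x": 0,"y": 0,"z": 0.002,"twist": 0},{"x": 0,"y": 0,"z": 0.002,"twist": 0},{"x": 0,"y": 0,"z": 0.002,"twist": 0}], "fingers": 0.053, "squeeze": 20}}

```text
time_s: 10.68
tcp_pos: [0.5127, -0.3206, 0.1033]
tcp_rot: [[-0.046, -0.999, 0.013], [-0.999, 0.046, 0.002], [-0.002, -0.013, -1.0]]
contact_force: [-0.3, 0.8, 1.0]
grip_width: 0.0535
```

```bash
python3 - <<'E'
from h import *
to([.512,-.321,.1025],-92.7)
for n in ('scene','top'):
  im=vision.capture(n);cv2.imwrite('pics/%s6.png'%n,im[:,:,::-1])
crop('pics/scene6.png','pics/s6c.png',70,120,140,130,5)
E
```

```text
t 10.68 p [ 0.5127 -0.3206  0.1033] yaw -92.65 F [-0.2932  0.821   1.0003] w 0.0535 tilt 0.77
shift [0.0004 0.0007 0.0008] twist rad 0.0009
```

View pics/s6c.png

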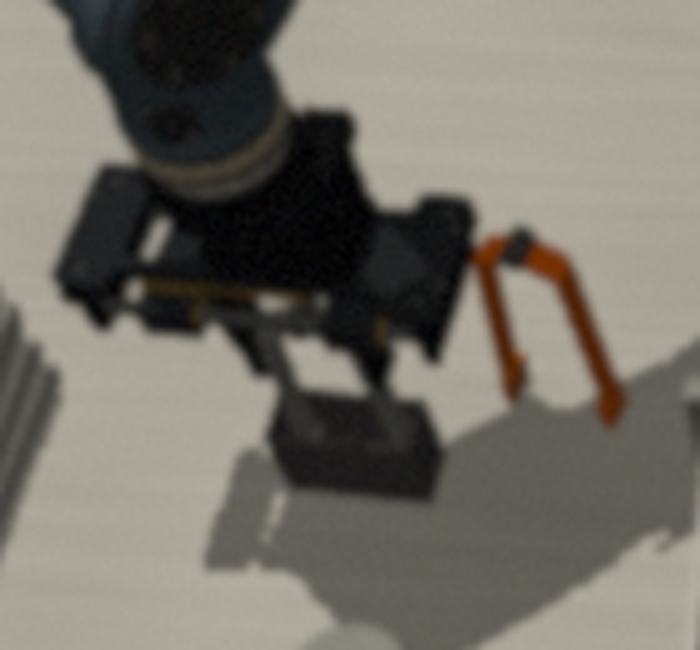

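Call:
{"op": "play_rows", "data": {"commands": [{"x": 0,"y": 0,"z": 0,"twist": 0},{"x": 0,"y": 0,"z": 0,"twist": 0},{"x": 0,"y": 0,"z": -0.005,"twist": 0},{"x": 0,"y": 0,"z": -0.015,"twist": 0},{"x": 0,"y": 0,"z": -0.03,"twist": 0},{"x": 0,"y": 0,"z": -0.045,"twist": 0},{"x": 0,"y": 0,"z": -0.06,"twist": 0},{"x": 0,"y": 0,"z": -0.08,"twist": 0},{"x": 0,"y": 0,"z": -0.1,"twist": 0},{"x": 0,"y": 0,"z": -0.12,"twist": 0},{"x": 0,"y": 0,"z": -0.13,"twist": 0},{"x": 0,"y": 0,"z": -0.13,"twist": 0}], "fingers": 0.0525}}

```text
time_s: 12.28
tcp_pos: [0.5113, -0.3211, 0.2344]
tcp_rot: [[-0.046, -0.999, 0.015], [-0.999, 0.046, 0.0], [-0.001, -0.015, -1.0]]
contact_force: [-0.6, 0.9, -1.2]
grip_width: 0.0526
```

```bash
python3 - <<'E'
from h import *
to([.512,-.321,.30],-92.7)
for n in ('scene','top'):
  im=vision.capture(n);cv2.imwrite('pics/%s7.png'%n,im[:,:,::-1])
crop('pics/scene7.png','pics/s7c.png',50,70,180,160,4)
crop('pics/top7.png','pics/t7c.png',190,80,250,160,3)
E
```

```text
t 12.28 p [ 0.5113 -0.3211  0.2344] yaw -92.64 F [-0.5997  0.8778 -1.237 ] w 0.0526 tilt 0.85
shift [-0.0002 -0.0017 -0.0656] twist rad 0.0011
```

View pics/s7c.png

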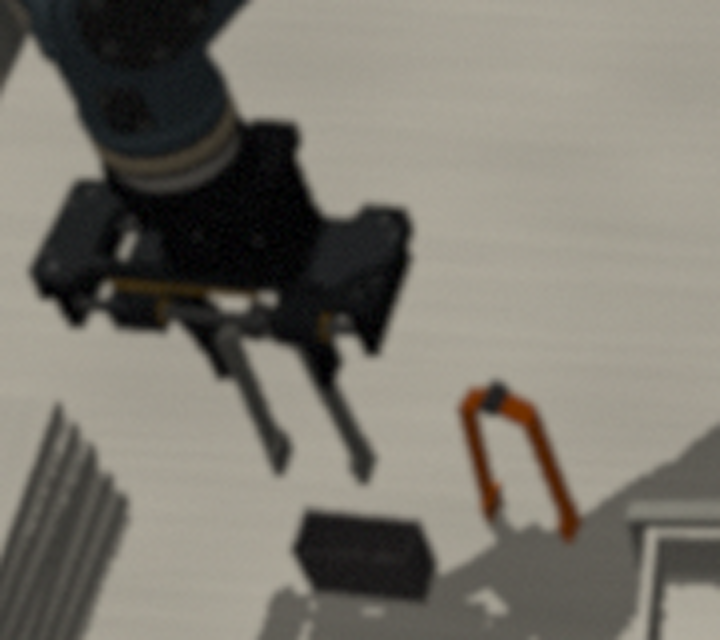

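View pics/t7c.png

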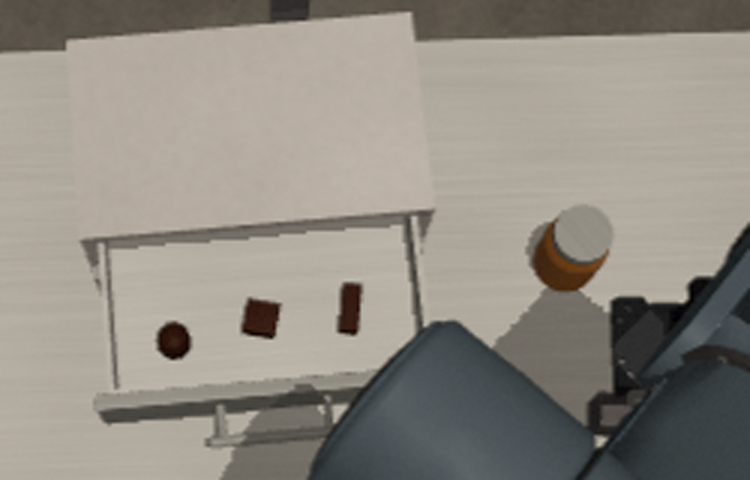

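```bash
cat > pral.py <<'E'
from h import *
def find(src,n):
    im=cv2.imread(src);h=cv2.cvtColor(im,cv2.COLOR_BGR2HSV)
    b,g,rr=[im[:,:,i].astype(int) for i in range(3)]
    m=((rr<95)&(rr-b>12)).astype(np.uint8)
    k,l,s,c=cv2.connectedComponentsWithStats(m)
    return [(c[i],s[i]) for i in range(1,k) if 20<s[i][4]<400]
if __name__=="__main__":
    import sys
    for n,f,reg in (("scene",sys.argv[1],(200,190,345,260)),("top",sys.argv[2],(215,150,340,220))):
        for c,s in find(f,n):
            if reg[0]<c[0]<reg[2] and reg[1]<c[1]<reg[3]: print(n,c,s,onz(n,c,.105),onz(n,c,.097))
E
python3 pral.py pics/scene7.png pics/top7.png
```

```text
scene [309.049 228.598] [304 223  12  12 102] [0.5868 0.1416 0.105 ] [0.5824 0.1422 0.097 ]
scene [238.813  235.6667] [234 227  11  18 123] [ 0.619  -0.0322  0.105 ] [ 0.6149 -0.0332  0.097 ]
scene [274.302  234.9463] [267 228  15  14 149] [0.6109 0.0556 0.105 ] [0.6066 0.0554 0.097 ]
top [306.2245 182.5714] [303 175   7  17  98] [ 0.6126 -0.0325  0.105 ] [ 0.6148 -0.0331  0.097 ]
top [276.5547 185.7812] [271 180  12  13 128] [0.6057 0.0551 0.105 ] [0.6078 0.0551 0.097 ]
top [247.43 193.04] [242 187  11  13 100] [0.5864 0.141  0.105 ] [0.5885 0.1415 0.097 ]
```

```bash
python3 - <<'E'
from h import *
S=lambda x,y:((x+.5)/4-.5+50,(y+.5)/4-.5+70)
for p in((272,465),(283,475),(290,440),(357,480),(372,463),(375,455)): print(p,onz("scene",S(*p),.134),onz("scene",S(*p),.158))
crop('pics/scene7.png','pics/s7d.png',95,140,60,60,10)
E
```

```text
(272, 465) [ 0.5118 -0.3556  0.134 ] [ 0.5275 -0.3443  0.158 ]
(283, 475) [ 0.5189 -0.3467  0.134 ] [ 0.5344 -0.3355  0.158 ]
(290, 440) [ 0.4916 -0.349   0.134 ] [ 0.5078 -0.3378  0.158 ]
(357, 480) [ 0.5194 -0.2986  0.134 ] [ 0.5349 -0.2887  0.158 ]
(372, 463) [ 0.5057 -0.292   0.134 ] [ 0.5215 -0.2822  0.158 ]
(375, 455) [ 0.4994 -0.2914  0.134 ] [ 0.5154 -0.2817  0.158 ]
```

View pics/s7d.png

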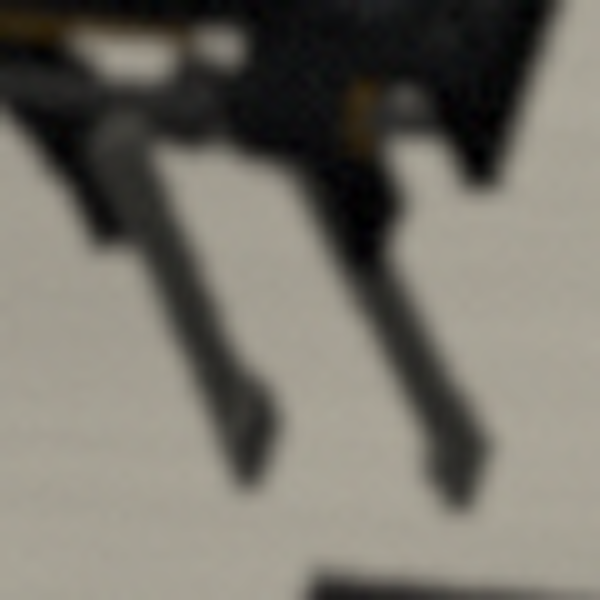

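```bash
python3 -c "
from h import *
to([.587,.1413,.29],-86.6)"
```

```text
t 12.38 p [ 0.5106 -0.3205  0.2328] yaw -92.64 F [ 0.8195 -0.4668 -0.659 ] w 0.0525 tilt 0.73
shift [-0.465  -0.0557 -0.0551] twist rad -0.1054
```

Call:
{"op": "play_rows", "data": {"commands": [{"x": 0,"y": 0,"z": -0.015,"twist": 0},{"x": 0,"y": 0,"z": -0.035,"twist": 0},{"x": -0.01,"y": 0,"z": -0.05,"twist": 0},{"x": -0.025,"y": -0.002,"z": -0.057,"twist": 0},{"x": -0.045,"y": -0.005,"z": -0.057,"twist": -0.01},{"x": -0.07,"y": -0.008,"z": -0.057,"twist": -0.02},{"x": -0.1,"y": -0.012,"z": -0.057,"twist": -0.03},{"x": -0.13,"y": -0.016,"z": -0.057,"twist": -0.04},{"x": -0.16,"y": -0.02,"z": -0.057,"twist": -0.05},{"x": -0.19,"y": -0.024,"z": -0.057,"twist": -0.06},{"x": -0.215,"y": -0.027,"z": -0.057,"twist": -0.07},{"x": -0.23,"y": -0.03,"z": -0.057,"twist": -0.08}]}}

```text
time_s: 13.88
tcp_pos: [0.5497, -0.0896, 0.2902]
tcp_rot: [[0.037, -0.999, 0.011], [-0.999, -0.037, 0.003], [-0.003, -0.011, -1.0]]
contact_force: [0.1, -0.4, -0.8]
grip_width: 0.0529
```

```bash
python3 -c "
from h import *
to([.587,.1413,.29],-86.6)"
```

```text
t 13.88 p [ 0.5497 -0.0896  0.2902] yaw -87.89 F [ 0.1137 -0.3558 -0.8318] w 0.0529 tilt 0.64
shift [-0.2294 -0.0457  0.0013] twist rad -0.0225
```

Call:
{"op": "play_rows", "data": {"commands": [{"x": -0.015,"y": -0.003,"z": 0,"twist": 0},{"x": -0.04,"y": -0.008,"z": 0,"twist": -0.01},{"x": -0.07,"y": -0.014,"z": 0,"twist": -0.01},{"x": -0.1,"y": -0.02,"z": 0,"twist": -0.02},{"x": -0.13,"y": -0.026,"z": 0,"twist": -0.02},{"x": -0.16,"y": -0.032,"z": 0,"twist": -0.022},{"x": -0.19,"y": -0.038,"z": 0,"twist": -0.022},{"x": -0.21,"y": -0.042,"z": 0,"twist": -0.022},{"x": -0.223,"y": -0.045,"z": 0,"twist": -0.022},{"x": -0.229,"y": -0.046,"z": 0,"twist": -0.022},{"x": -0.229,"y": -0.046,"z": 0,"twist": -0.022},{"x": -0.229,"y": -0.046,"z": 0,"twist": -0.022}]}}

```text
time_s: 15.38
tcp_pos: [0.5873, 0.1402, 0.2913]
tcp_rot: [[0.058, -0.998, 0.01], [-0.998, -0.058, 0.003], [-0.002, -0.011, -1.0]]
contact_force: [0.7, -0.4, -1.1]
grip_width: 0.0526
```

```bash
python3 - <<'E'
from h import *
to([.587,.1413,.25],-86.6)
for n in ('scene','top'):
  im=vision.capture(n);cv2.imwrite('pics/%s8.png'%n,im[:,:,::-1])
crop('pics/scene8.png','pics/s8c.png',250,110,100,150,4)
crop('pics/top8.png','pics/t8c.png',190,100,160,120,5)
E
```

```text
t 15.38 p [0.5873 0.1402 0.2913] yaw -86.68 F [ 0.6753 -0.4469 -1.1116] w 0.0526 tilt 0.62
shift [-0.0011  0.0006  0.0413] twist rad -0.0014
```

View pics/s8c.png

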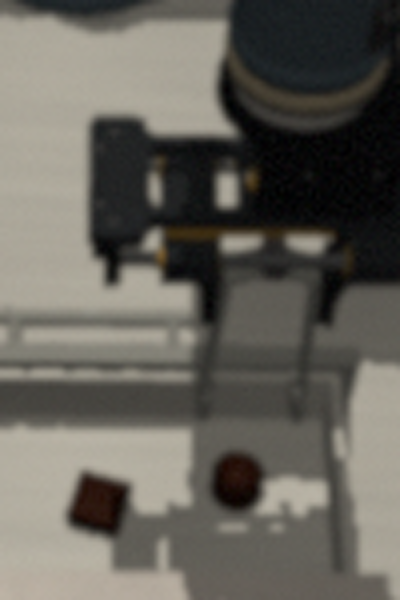

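View pics/t8c.png

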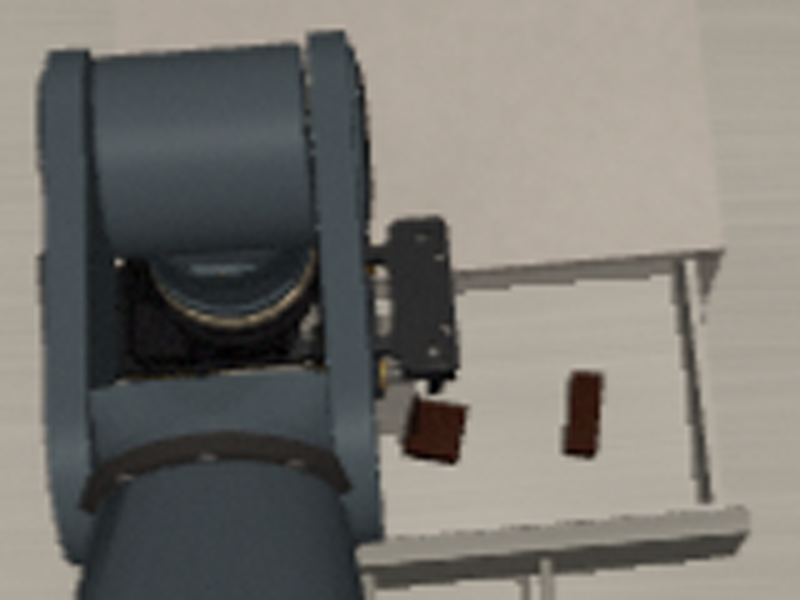

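```bash
python3 - <<'E'
from h import *
S=lambda x,y:((x+.5)/4-.5+250,(y+.5)/4-.5+110)
z=.191
for p in((195,410),(204,419),(212,410),(288,412),(296,420),(304,412)): print(p,onz("scene",S(*p),z))
p=S(237,481);print("praline c",onz("scene",p,.105))
crop('pics/scene8.png','pics/s8d.png',285,170,60,65,10)
E
```

```text
(195, 410) [0.5923 0.11   0.191 ]
(204, 419) [0.598  0.1154 0.191 ]
(212, 410) [0.5916 0.1199 0.191 ]
(288, 412) [0.5898 0.1643 0.191 ]
(296, 420) [0.5949 0.169  0.191 ]
(304, 412) [0.5891 0.1736 0.191 ]
praline c [0.5905 0.1413 0.105 ]
```

View pics/s8d.png

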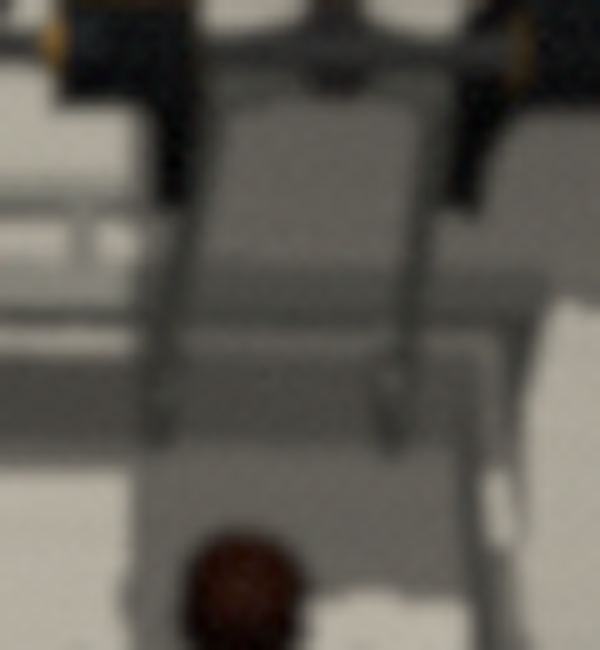

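```bash
python3 - <<'E'
from h import *
for n,f,(x0,y0,x1,y1) in (("scene","pics/scene7.png",(296,214,322,246)),("top","pics/top7.png",(234,180,262,206))):
    g=cv2.cvtColor(cv2.imread(f),cv2.COLOR_BGR2GRAY)[y0:y1,x0:x1].astype(float)
    lo,hi=np.percentile(g,4),np.percentile(g,85);m=(g<(lo+hi)/2)
    k,l,s,c=cv2.connectedComponentsWithStats(m.astype(np.uint8));i=1+np.argmax(s[1:,4]);cc=c[i]+[x0,y0]
    print(n,lo,hi,cc,s[i],onz(n,cc,.104))
    # predicted silhouettes for a body at given centre
    best=None
    for xc in np.arange(.578,.598,.002):
        pts=[]
        for rr,z in ((17,.09),(17,.11),(14,.115),(8.5,.119),(0,.12)):
            for a in np.linspace(0,6.28,40): pts.append(pix(n,[xc+rr/1e3*np.cos(a),.1413+rr/1e3*np.sin(a),z]))
        hull=cv2.convexHull(np.float32(pts));M=cv2.moments(hull);print("  xc %.3f cen %.2f %.2f area %.0f"%(xc,M['m10']/M['m00'],M['m01']/M['m00'],M['m00']))
E
```

```text
scene 15.240000000000002 171.0 [308.9182 230.3396] [  7   9  13  15 159] [0.5913 0.1415 0.104 ]
  xc 0.578 cen 308.86 226.47 area 175
  xc 0.580 cen 308.84 227.16 area 176
  xc 0.582 cen 308.82 227.86 area 176
  xc 0.584 cen 308.80 228.55 area 176
  xc 0.586 cen 308.79 229.24 area 176
  xc 0.588 cen 308.77 229.94 area 177
  xc 0.590 cen 308.75 230.63 area 177
  xc 0.592 cen 308.73 231.33 area 177
  xc 0.594 cen 308.71 232.03 area 178
  xc 0.596 cen 308.70 232.73 area 178
  xc 0.598 cen 308.68 233.43 area 178
top 21.0 180.0 [247.6727 193.2182] [  8   7  12  13 110] [0.5861 0.1404 0.104 ]
  xc 0.578 cen 247.49 196.21 area 122
  xc 0.580 cen 247.48 195.55 area 122
  xc 0.582 cen 247.46 194.89 area 122
  xc 0.584 cen 247.45 194.23 area 122
  xc 0.586 cen 247.44 193.57 area 122
  xc 0.588 cen 247.42 192.91 area 122
  xc 0.590 cen 247.41 192.25 area 122
  xc 0.592 cen 247.40 191.59 area 122
  xc 0.594 cen 247.38 190.93 area 122
  xc 0.596 cen 247.37 190.28 area 122
  xc 0.598 cen 247.36 189.62 area 122
```

Call:
{"op": "play_rows", "data": {"commands": [{"x": 0,"y": -0.002,"z": 0.01,"twist": 0},{"x": 0,"y": -0.002,"z": 0.025,"twist": 0},{"x": 0,"y": -0.002,"z": 0.04,"twist": 0},{"x": 0,"y": -0.002,"z": 0.05,"twist": 0},{"x": 0,"y": -0.002,"z": 0.06,"twist": 0},{"x": 0,"y": -0.002,"z": 0.065,"twist": 0},{"x": 0,"y": -0.002,"z": 0.065,"twist": 0},{"x": 0,"y": -0.002,"z": 0.065,"twist": 0}]}}

```text
time_s: 16.48
tcp_pos: [0.5904, 0.1406, 0.2269]
tcp_rot: [[0.058, -0.998, 0.012], [-0.998, -0.058, 0.003], [-0.003, -0.012, -1.0]]
contact_force: [0.7, 0.4, -1.2]
grip_width: 0.0522
```

```bash
python3 - <<'E'
from h import *
to([.589,.1405,.195],-86.6)
for n in ('scene',):
  im=vision.capture(n);cv2.imwrite('pics/%s9.png'%n,im[:,:,::-1])
crop('pics/scene9.png','pics/s9d.png',275,170,70,75,8)
E
```

```text
t 16.48 p [0.5904 0.1406 0.2269] yaw -86.69 F [ 0.6669  0.4029 -1.1888] w 0.0522 tilt 0.69
shift [0.0001 0.0018 0.0319] twist rad -0.0015
```

View pics/s9d.png

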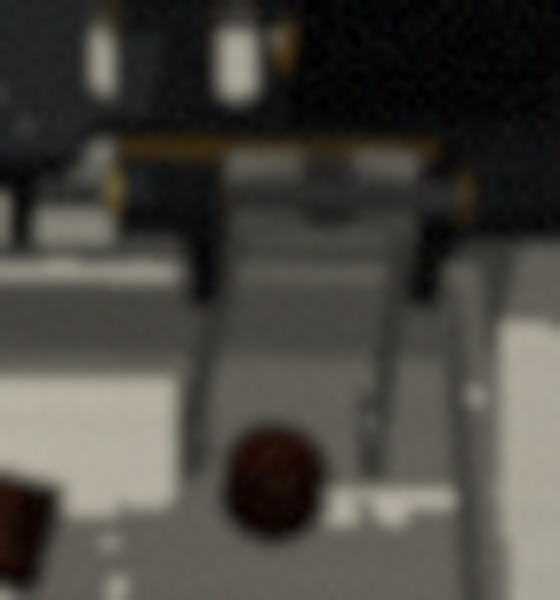

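```bash
python3 - <<'E'
from h import *
S=lambda x,y:((x+.5)/8-.5+275,(y+.5)/8-.5+170)
for p in((182,468),(193,478),(203,468),(358,468),(370,478),(382,465)): print(p,onz("scene",S(*p),.127))
print("pral",onz("scene",S(273,483),.104))
E
```

```text
(182, 468) [0.5995 0.1113 0.127 ]
(193, 478) [0.6028 0.1148 0.127 ]
(203, 468) [0.5991 0.1178 0.127 ]
(358, 468) [0.5957 0.1653 0.127 ]
(370, 478) [0.599 0.169 0.127]
(382, 465) [0.5942 0.1727 0.127 ]
pral [0.5902 0.1409 0.104 ]
```

The jaws straddle the praline: the jaw mid-point is y 0.1416, x about 0.590, against the praline at 0.141, 0.589. Going down.

Call:
{"op": "play_rows", "data": {"commands": [{"x": 0,"y": 0,"z": 0.006,"twist": 0},{"x": 0,"y": 0,"z": 0.012,"twist": 0},{"x": 0,"y": 0,"z": 0.018,"twist": 0},{"x": 0,"y": 0,"z": 0.024,"twist": 0},{"x": 0,"y": 0,"z": 0.028,"twist": 0},{"x": 0,"y": 0,"z": 0.031,"twist": 0},{"x": 0,"y": 0,"z": 0.031,"twist": 0},{"x": 0,"y": 0,"z": 0.031,"twist": 0}]}}

```text
time_s: 17.52
tcp_pos: [0.5909, 0.1407, 0.1962]
tcp_rot: [[0.058, -0.998, 0.012], [-0.998, -0.058, 0.003], [-0.003, -0.012, -1.0]]
contact_force: [0.5, -0.8, -1.0]
grip_width: 0.0526
```

```bash
python3 - <<'E'
from h import *
to([.589,.1405,.195],-86.6)
for n in ('scene',):
  im=vision.capture(n);cv2.imwrite('pics/%s10.png'%n,im[:,:,::-1])
crop('pics/scene10.png','pics/s10d.png',275,170,70,75,8)
E
```

```text
t 17.52 p [0.5909 0.1407 0.1962] yaw -86.69 F [ 0.4855 -0.8231 -0.9724] w 0.0526 tilt 0.73
shift [0.0001 0.0019 0.0012] twist rad -0.0015
```

View pics/s10d.png

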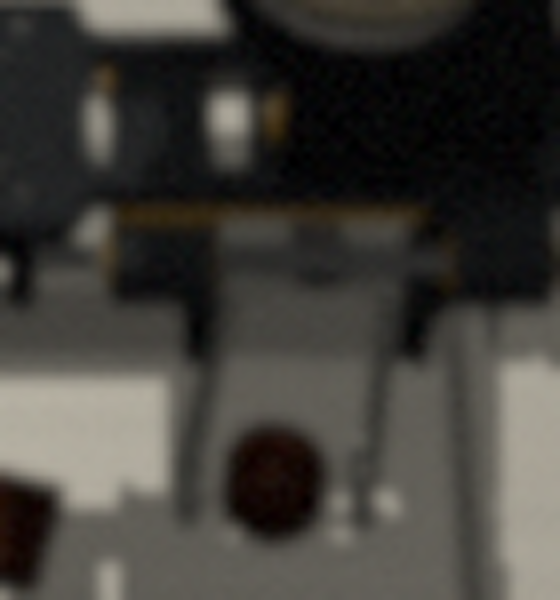

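Call:
{"op": "play_rows", "data": {"commands": [{"x": 0,"y": 0,"z": 0,"twist": 0},{"x": 0,"y": 0,"z": 0,"twist": 0},{"x": 0,"y": 0,"z": 0,"twist": 0},{"x": 0,"y": 0,"z": 0,"twist": 0},{"x": 0,"y": 0,"z": 0,"twist": 0},{"x": 0,"y": 0,"z": 0,"twist": 0},{"x": 0,"y": 0,"z": 0,"twist": 0},{"x": 0,"y": 0,"z": 0,"twist": 0}], "fingers": 0.04, "squeeze": 25}}

```text
time_s: 18.58
tcp_pos: [0.5911, 0.1407, 0.1964]
tcp_rot: [[0.058, -0.998, 0.013], [-0.998, -0.058, 0.003], [-0.003, -0.013, -1.0]]
contact_force: [0.3, 0.5, 0.6]
grip_width: 0.0477
```

```bash
python3 - <<'E'
from h import *
to([.589,.1405,.195],-86.6)
for n in ('scene',):
  im=vision.capture(n);cv2.imwrite('pics/%s11.png'%n,im[:,:,::-1])
crop('pics/scene11.png','pics/s11d.png',275,170,70,75,8)
E
```

```text
t 18.57 p [0.5911 0.1407 0.1964] yaw -86.69 F [0.2546 0.5364 0.5663] w 0.0477 tilt 0.75
shift [0.0001 0.0021 0.0014] twist rad -0.0015
```

View pics/s11d.png

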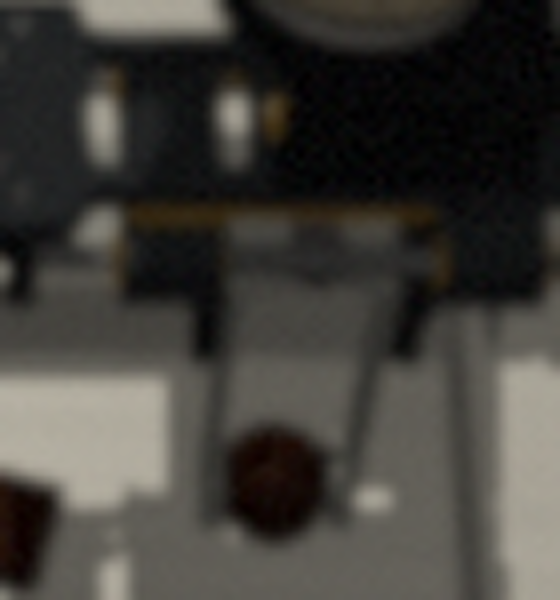

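The opening is 47.7 mm, against 48 expected with the jaws 34 mm apart, so the praline is gripped. Lifting.

Call:
{"op": "play_rows", "data": {"commands": [{"x": 0,"y": 0,"z": -0.003,"twist": 0},{"x": 0,"y": 0,"z": -0.008,"twist": 0},{"x": 0,"y": 0,"z": -0.016,"twist": 0},{"x": 0,"y": 0,"z": -0.026,"twist": 0},{"x": 0,"y": 0,"z": -0.038,"twist": 0},{"x": 0,"y": 0,"z": -0.052,"twist": 0},{"x": 0,"y": 0,"z": -0.068,"twist": 0},{"x": 0,"y": 0,"z": -0.085,"twist": 0},{"x": 0,"y": 0,"z": -0.1,"twist": 0},{"x": 0,"y": 0,"z": -0.115,"twist": 0},{"x": 0,"y": 0,"z": -0.125,"twist": 0},{"x": 0,"y": 0,"z": -0.13,"twist": 0}]}}

```text
time_s: 20.12
tcp_pos: [0.5895, 0.1403, 0.3271]
tcp_rot: [[0.058, -0.998, 0.013], [-0.998, -0.058, 0.003], [-0.003, -0.014, -1.0]]
contact_force: [0.1, 0.3, -2.4]
grip_width: 0.0474
```

Call:
{"op": "play_rows", "data": {"commands": [{"x": 0,"y": 0,"z": 0,"twist": 0},{"x": 0,"y": 0,"z": 0,"twist": 0},{"x": 0,"y": 0,"z": 0,"twist": 0},{"x": 0,"y": 0,"z": 0,"twist": 0},{"x": 0,"y": 0,"z": 0,"twist": 0},{"x": 0,"y": 0,"z": 0,"twist": 0}]}}

```text
time_s: 20.88
tcp_pos: [0.5895, 0.1402, 0.3271]
tcp_rot: [[0.058, -0.998, 0.013], [-0.998, -0.058, 0.003], [-0.003, -0.014, -1.0]]
contact_force: [-0.2, -0.6, -1.1]
grip_width: 0.0477
```

```bash
python3 - <<'E'
from h import *
to([.589,.1405,.325],-86.6)
for n in ('scene','top'):
  im=vision.capture(n);cv2.imwrite('pics/%s12.png'%n,im[:,:,::-1])
crop('pics/scene12.png','pics/s12d.png',220,100,160,160,4)
E
```

```text
t 20.88 p [0.5895 0.1402 0.3271] yaw -86.69 F [-0.2236 -0.6271 -1.1497] w 0.0477 tilt 0.79
shift [-0.0003  0.0005  0.002 ] twist rad -0.0016
```

View pics/s12d.png

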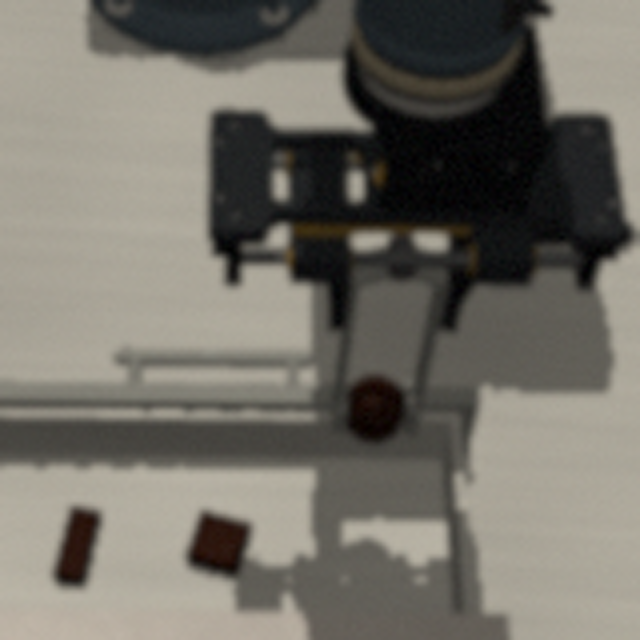

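View pics/top12.png

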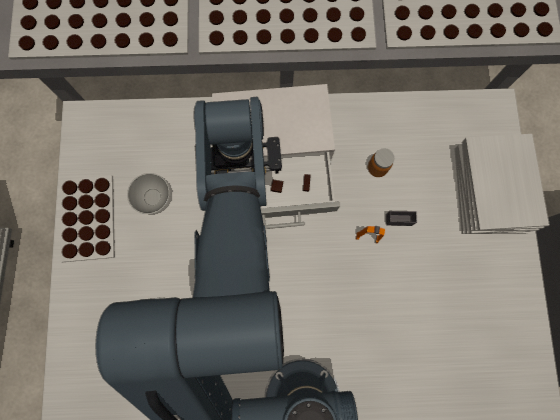

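The praline hangs in the jaws at scene crop (375,408). The square at (220,543) and the bar at (78,546) lie flat in the drawer, the holder is empty, and the jar and bowl are where they were. One last height check, then I'll hand in.

```bash
python3 - <<'E'
from h import *
p=((375.5)/4-.5+220,(408.5)/4-.5+100)
for z in (.195,.235,.275): print(z,onz("scene",p,z))
# drawer panel front edge travel check
q=onz("scene",((60.5)/4-.5+220,(385.5)/4-.5+100),.146);print("panel edge",q)
print(r.get_obs()["grip_width"]); print(r.hand_in())
E
```

```text
0.195 [0.5633 0.1442 0.195 ]
0.235 [0.5888 0.1411 0.235 ]
0.275 [0.6144 0.1381 0.275 ]
panel edge [ 0.5288 -0.05    0.146 ]
0.04786123096970198
the job is handed in; nothing more can be done
None
```

I pulled the top drawer out to its stop and took the steel tongs from the holder. With them I gripped the round praline, lifted it and held it still, then handed in after about 21 s. The hand-in reports no verdict.

**Praline:** the last scene view, with the praline straight under the tool, puts its middle at about 0.235 m. That puts its underside near 0.22 m, against 0.185 m needed. It was not triangulated at the end, because the arm hid it from the top camera. Finger opening was 47.8 mm, matching the 48 mm expected with the jaws 34 mm apart. The fingers stayed well above the praline throughout.

**Other things:** the square and bar lie flat in the drawer, which is still out. The bowl and jar look unmoved. The spatula was not in view in the last picture and was last seen in place earlier in the run.

**Disagreements:**
- **Drawer travel:** the tool measured 0.1434 m and the camera about 0.142 m, short of the stop's 0.1496 m. The drawer blocked firmly there. It had also stood about 6 mm ajar at the start, so I took it as being at the stop.
- **Tool tilt:** pulling on the stop left the tool tilted by about 0.8°. This was harmless.

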